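Aim the inspection camera and hold its focus pointer at the mark

ROBOT

A 6-joint arm with a two-finger parallel gripper is mounted at the origin on a cart in front of the work surface, level with it; the furniture and walls round the work are solid. World frame = base frame: x ahead of the robot, y to its left, z up, the work surface at z = 0. Lengths are in mm, angles in rad, forces in N, time in s.
With the tool pointing down it reaches from about 350 to 975 mm from the base axis. Payload 7.1 kg.
Tool frame: the origin (TCP) lies on the mounting face of the last link; the fingertips stand 182 mm ahead of it and the grasp point (between the pads) lies 163 mm ahead of it (ctrl.tcp_to_tips is the distance from the TCP to the fingertips, in mm); z points along the fingers, y is the direction in which the jaws open and shut (so a half turn about z gives the same grasp; the last joint's range is limited). The gripper opens to 88 mm and grips with 3 to 60 N. Pads are 20 mm wide; open, the fingers measure 115 mm over their backs; the gripper's body (75 mm by 178 mm) begins 61 mm behind the grasp point.
Start: joints at [1.193, 0.423, 1.63, -0, 1.089, -0.019], TCP at [219.438, 585.195, 404.675] pointing down, gripper open.
Joint ranges: [-3, 3], [-0.9, 2.11], [0.09, 2.58], [-1.31, 4.45], [0.11, 2.69], [-2.54, 2.54]. Speed limits (rad/s): [2.39, 2.39, 3.01, 3.14, 3.14, 3.14].

INTERFACE

Orientations are given as a rotation vector (axis times angle).
In Python, from workcell import ctrl gives the robot as it stands. The module is installed in compiled form; this text tells all that it offers.
- The arm moves only by the tool send_rows, never from a script. Its argument "commands" is a list of rows, each an object with "translation": the shift along the world's x, y, z normalised to -1 to 1, where 1 is 0.1 m, a list of three; "twist": the turn, a rotation vector about the world's x, y, z normalised to -1 to 1, where 1 is 0.5 rad, a list of three. A call has exactly 10 rows; each row is the pose to reach, as a shift and turn from the pose commanded when the call began; what a row does not reach only later rows make up. A row lasts 1/10 s, in which the tool goes at most 50 mm and 8.59 degrees, less where a joint would pass 70% of its speed; a pose out of reach is approached as far as the arm can. A call with a number of a shift or a turn outside -1 to 1 is refused whole. A call with a gripper value outside its range is refused whole. "grip" is the closure, from -1 (fully open) to 1 (shut), set as the call begins (left out, the last holds). The fingers move at their own pace and stop on an object; the grip force is fixed at half the most. Time passes only in rows, so rows that repeat a pose let the fingers close, or fill a call up. It gives the time, the measured TCP pose, the force and the opening at its end, in the units of the state.
- ctrl.get_obs(): the state, without advancing time (a new reading comes with each control period).
- ctrl.get_image(name): name is "scene" or "side" or "wrist"; returns a dict with "img" (384x512x3 uint8, red, green, blue), "intrinsics" (3x3 intrinsics, pixels), "dist" ([k1, k2, p1, p2, k3] as OpenCV has them; the pictures are not rectified), "cam_to_world" (4x4, takes a point from camera to world coordinates). Camera axes: x right, y down, z forward; pixel columns grow to the right and rows downward; lengths in mm; the calibration is good to about 2 mm. A picture is of the moment at which its call begins. There is no depth.
- ctrl.close_job(): hands the job in, once; it reports no verdict.
The state is a dict: "t": time; "qpos": joint angles; "qvel": joint speeds; "joint_torque": joint torques, N m; "ee_pos": TCP position; "orientation": TCP orientation; "ft_force": force on the tool from outside, world axes, zero at the start; "moment": the same for the moment, N m; "width": finger opening in mm.
Only numpy, scipy, OpenCV 4.12 (cv2) and the standard library are available. Lean on these libraries where they do the work, as an engineer would, in place of code of your own. Each camera call takes 0.05 s, during which the arm holds its last target. There are 200 camera calls.

TASK

Set up the small inspection camera for a label picture of the little screw-capped bottle that stands in the row in front of it. With the sprung focus pointer on top of the camera still fully in, swivel and tilt the camera head until the pointer is aimed so that, once drawn out, its tip will stand about a centimetre above the middle of the bottle's cap; then draw the pointer out by its grip sleeve to the ring mark on its rod (60 mm out) and finish while still holding it there against its spring, for the focus to be taken. Do not let the tip touch the bottle, and leave all three sample vessels standing where they are.

Things in the scene. Friction and masses are not known exactly. Their poses are not given: they have to be found in the camera images.
- camera_stand: Stand of the small inspection camera, fixed to the bench: square dark base plate 120 mm wide, 16 mm high, a short column, and on it a swivelling U-shaped yoke 98 mm wide over its tilt knobs. Origin at the middle of its underside; its -x axis is where the camera looks at swivel 0.
- tilt_pivot (a point): Middle of the head's tilt axis, 140 mm above the bench, straight above the middle of the stand. It turns with the white camera head (96 mm long, 60 wide, 48 high; its dark lens ends 76 mm ahead of the axis): -x is the direction in which camera and pointer look, y the tilt axis, z the head's own up.
- swivel (a joint): Swivel of the yoke and head about the upright axis through tilt_pivot, rad; grows counter-clockwise seen from above; range -0.95 to 0.95. Stays where it is left (friction 0.30 N m).
- tilt (a joint): Tilt of the head, rad; 0 = pointer level, grows as the nose goes down; range -0.25 to 0.75. Stays where it is left (friction 0.45 N m, about 4 N at the grip sleeve). The head may be turned and tilted by the pointer's grip sleeve or by the head itself.
- pointer (a joint): How far the pointer rod is drawn out of its barrel, m; 0 = fully in, 0.060 = the dark ring on the steel rod just stands at the barrel's mouth, 0.080 = end stop. An inner spring pulls it in: 3.6 N when in, 7.2 N at the mark, 8.4 N at the stop; let go, it runs back in.
- grip_sleeve: Black knurled grip sleeve on the pointer rod, on top of the camera: 16 mm diameter, 28 mm long, a thin 21 mm flange at its front; origin at its middle, -x axis towards the tip, y level. Pointer axis: parallel to the view, 34 mm above the tilt axis along the head's z. Pointer in: sleeve's middle 110 mm ahead of the tilt axis, 24 mm ahead of the mouth of the 19 mm wide barrel. Nothing above it.
- pointer_tip (a point): Point of the needle, 55 mm ahead of the middle of the grip sleeve on the pointer's axis. The needle in front of the sleeve is 6 mm thick.
- focus_point (a point): Point fixed to the camera head, in the empty air ahead of it: where the pointer's tip will be when the pointer is drawn to its mark. It lies 225 mm ahead of the tilt axis and 34 mm above it in the head's own axes, whatever the pointer does.
- cap_top (a point): Middle of the top of the target's cap: small round glass bottle with ribbed screw cap and paper label, 37 mm diameter, 72 mm high, loose, upright on the bench. It stands in a row of three vessels about 70 mm apart, 220 mm from the stand's middle, in any of the three places; the only screw-capped one of the row.
- necked_bottle: Sample vessel to be left alone: small bottle with a long narrow open neck, 35 mm diameter, 72 mm high, loose; origin at the middle of its underside.
- stoppered_flask: Sample vessel to be left alone: slender stoppered flask with a round belly, 29 mm diameter, 98 mm high, loose; origin at the middle of its underside.
- label_bottle: The target bottle itself; origin at the middle of its underside.
Mind the look-alikes: they are no part of the job. There is more than one size of the label_bottle; the job needs the smallest.

How it is judged (in metres and radians):
On the way, in this order (a step that is already met when the one before it is completed fails the run):
1. the head is aimed at the screw-capped bottle with the pointer still in: the focus point is over the cap (within 14 mm of its middle, 2 to 26 mm above it) and the pointer is out by less than 8 mm (value of joint pointer below 0.008 m and horizontal distance between focus_point and cap_top below 0.014 m and z of focus_point in the frame of cap_top between 0.002 and 0.026 m), for 0.2 s.
2. the pointer is drawn out to its mark (60 mm, within 4 mm) with its tip over the cap (value of joint pointer between 0.056 and 0.064 m and horizontal distance between pointer_tip and cap_top below 0.014 m), for 0.2 s.
At the end, for the whole second after the job is handed in: The fingers hold the grip sleeve at rest with the pointer 60 mm out (within 4 mm), its tip within 14 mm sideways of the middle of the bottle's cap and 2 to 26 mm above the cap; the three vessels stand where they stood (within 8 mm) (all of step 2 and z of pointer_tip in the frame of cap_top between 0.002 and 0.026 m and contact force between grip_sleeve and the fingers above 1 N and linear speed of grip_sleeve below 0.02 m/s and distance of each of label_bottle, necked_bottle, stoppered_flask from where it was at the start of the episode below 0.008 m and angle between label_bottle's own z axis and vertical below 0.1 rad); the arm keeps its last pose, push and grip.
It fails at once if the pointer or its needle touches the bottle (contact force between grip_sleeve and label_bottle above 0.3 N).
It fails at once if a sample vessel is shifted or tipped (distance of any of label_bottle, necked_bottle, stoppered_flask from where it was at the start of the episode above 0.012 m or angle between any of label_bottle, necked_bottle, stoppered_flask's own z axis and vertical above 0.25 rad).
It also fails if it takes over 40 s, if anything falls off the work surface, if the arm or the gripper's body presses on something with over 40 N, if the wrist force passes 120 N, or if a joint passes its speed limit or range.

## Working session

There is one attempt and no reset: what is moved stays moved. The work goes in short steps, Python scripts to look and compute and a tool call to move; the robot and the scene stay as the last step left them, time stands still between calls to the robot, and variables do not carry over. Pictures are saved under pics/ and viewed, about 8 in all and at most 12, crops included, and the job is handed in when it is done.

Besides the shell and the picture viewer there is one more tool, called after "Emit:" as a command line: name --argument value ..., lists and objects as JSON in quotes. send_rows: Moves the arm, as the interface text tells. Its arguments: {"type":"object","properties":{"commands":{"type":"array","items":{"type":"object","properties":{"translation":{"type":"array","items":{"type":"number"}},"twist":{"type":"array","items":{"type":"number"}}}}},"grip":{"type":"number"}},"required":["commands"]}

```bash
mkdir -p pics; ls; cat > h.py <<'E'
import numpy as np, cv2, json
from workcell import ctrl
def snap(n,tag):
    d=ctrl.get_image(n); cv2.imwrite(f'pics/{tag}.png',d['img'][:,:,::-1]); np.savez(f'pics/{tag}.npz',**{k:np.array(v) for k,v in d.items()}); return d
def load(tag): return np.load(f'pics/{tag}.npz')
def ray(d,uv):
    p=cv2.undistortPoints(np.array([[uv]],float),d['intrinsics'],d['dist'])[0,0]
    T=d['cam_to_world']; return T[:3,3], T[:3,:3]@np.array([p[0],p[1],1.])
def onz(d,uv,z):
    o,v=ray(d,uv); return o+v*(z-o[2])/v[2]
def tri(obs):
    A=np.zeros((3,3));b=np.zeros(3);L=[]
    for d,uv in obs:
        o,v=ray(d,uv);v=v/np.linalg.norm(v);P=np.eye(3)-np.outer(v,v);A+=P;b+=P@o;L.append((o,P))
    x=np.linalg.solve(A,b);return x,[np.linalg.norm(P@(x-o)) for o,P in L]
def proj(d,X):
    T=np.linalg.inv(d['cam_to_world']);r,_=cv2.Rodrigues(T[:3,:3]);return cv2.projectPoints(np.array(X,float).reshape(-1,1,3),r,T[:3,3],d['intrinsics'],d['dist'])[0][:,0]
E
python3 - <<'E'
from h import *
a=snap('scene','s0');b=snap('side','d0');c=snap('wrist','w0')
print(ctrl.get_obs()); 
for d in(a,b,c): print(d['intrinsics'],d['cam_to_world'].round(2),d['dist'])
i=np.hstack([cv2.imread(f'pics/{t}.png') for t in('s0','d0')]);cv2.imwrite('pics/both.png',cv2.resize(i,(800,300),interpolation=cv2.INTER_AREA))
E
```

```text
pics
{'t': 0.15, 'qpos': array([ 1.19299552e+00,  4.23671044e-01,  1.63048110e+00, -1.86012383e-05,
        1.08859366e+00, -1.90235866e-02]), 'qvel': array([ 9.06473219e-04, -2.03333495e-03, -1.74386423e-03,  6.71023076e-05,
        2.27462354e-04, -7.43859525e-04]), 'joint_torque': array([ 4.15274626e-04, -5.44984388e+01, -2.73919094e+01,  6.44788099e-02,
        2.05174688e-02, -9.55110704e-05]), 'ee_pos': array([219.37152041, 585.01552709, 404.08966464]), 'orientation': array([-5.60497066e-01, -3.09097357e+00,  1.78081269e-03]), 'ft_force': array([ 0.64557511, -0.67207417,  1.39648906]), 'moment': array([0.02477918, 0.02816282, 0.03995648]), 'width': 87.72883257235257}
[[476.22703888   0.         255.95267375]
 [  0.         476.22703888 201.15129225]
 [  0.           0.           1.        ]] [[-8.90000e-01 -1.70000e-01  4.20000e-01 -6.93000e+01]
 [-4.50000e-01  3.90000e-01 -8.00000e-01  1.10335e+03]
 [-3.00000e-02 -9.00000e-01 -4.20000e-01  5.56670e+02]
 [ 0.00000e+00  0.00000e+00  0.00000e+00  1.00000e+00]] [-0.07634551  0.          0.          0.          0.        ]
[[409.41714111   0.         254.95779904]
 [  0.         409.41714111 195.7640544 ]
 [  0.           0.           1.        ]] [[-9.5000e-01 -1.2000e-01  3.0000e-01  1.0057e+02]
 [-3.3000e-01  3.5000e-01 -8.8000e-01  9.9891e+02]
 [ 0.0000e+00 -9.3000e-01 -3.7000e-01  4.5356e+02]
 [ 0.0000e+00  0.0000e+00  0.0000e+00  1.0000e+00]] [-0.10260189  0.          0.          0.          0.        ]
[[325.86776126   0.         256.31134339]
 [  0.         325.86776126 190.21507328]
 [  0.           0.           1.        ]] [[ 3.5000e-01  9.1000e-01  2.3000e-01  1.5571e+02]
 [ 9.4000e-01 -3.4000e-01 -9.0000e-02  6.0856e+02]
 [-0.0000e+00  2.5000e-01 -9.7000e-01  3.8411e+02]
 [ 0.0000e+00  0.0000e+00  0.0000e+00  1.0000e+00]] [-0.02401354  0.          0.          0.          0.        ]
```

View pics/s0.png

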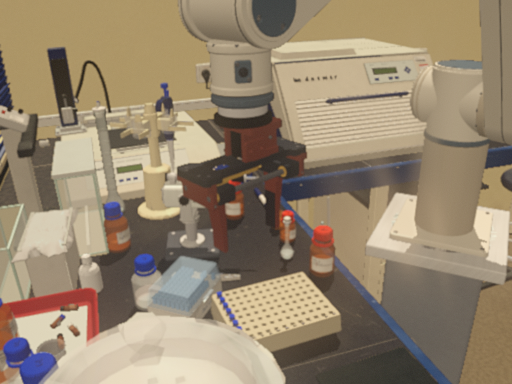

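View pics/d0.png

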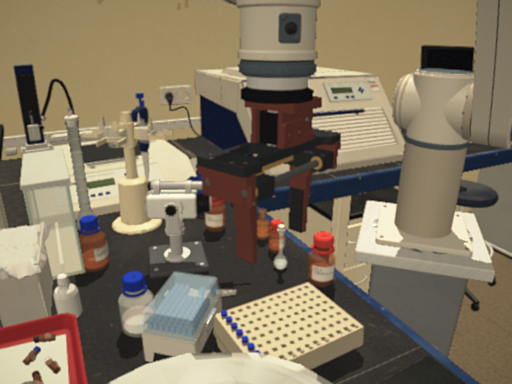

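The row is partly hidden by the gripper. Camera stand is at scene (193,235) and side (178,255). The red- and amber-capped bottles are near scene (235,205), (288,225) and (322,250). I'll check the wrist view next.

View pics/w0.png

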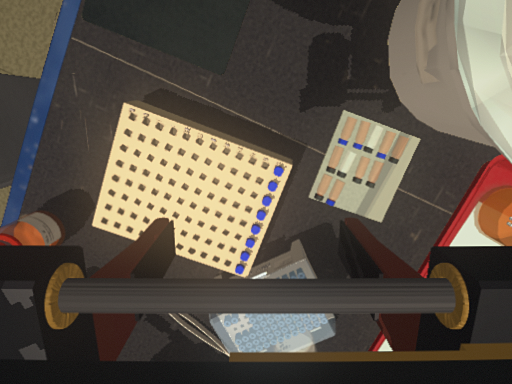

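```bash
python3 - <<'E'
from h import *
a,b=load('s0'),load('d0')
print('stand',onz(a,(193,243),16),onz(b,(178,258),16))
for n,d,uv in[('red322',a,(322,275)),('red322',b,(321,281)),('flask',a,(287,257)),('flask',b,(280,268)),('br235',a,(234,218)),('br215',b,(215,228)),('br262',b,(262,240)),('red288',a,(287,238))]: print(n,onz(d,uv,0).round())
E
```

```text
stand [497.03132097 340.5125521   16.        ] [495.67472121 345.67230694  16.        ]
red322 [196. 317.   0.]
red322 [199. 309.   0.]
flask [290. 283.   0.]
flask [289. 288.   0.]
br235 [489. 167.   0.]
br215 [495. 159.   0.]
br262 [363. 182.   0.]
red288 [324. 206.   0.]
```

Working estimates: the stand is at about (496,343). The row at about 220 mm from it is the flask at (290,285), a red-capped bottle at (322,210) and an amber vessel at (360,180). I'll move the gripper up and over so the wrist camera sees the row.

Emit:
send_rows --commands '[{"translation": [0.05,-0.1,0.1],"twist": [0,0,0.05]},{"translation": [0.1,-0.2,0.2],"twist": [0,0,0.1]},{"translation": [0.15,-0.35,0.3],"twist": [0,0,0.2]},{"translation": [0.2,-0.5,0.4],"twist": [0,0,0.3]},{"translation": [0.25,-0.6,0.5],"twist": [0,0,0.4]},{"translation": [0.3,-0.7,0.6],"twist": [0,0,0.5]},{"translation": [0.35,-0.8,0.7],"twist": [0,0,0.6]},{"translation": [0.4,-0.9,0.8],"twist": [0,0,0.7]},{"translation": [0.45,-0.95,0.9],"twist": [0,0,0.8]},{"translation": [0.5,-1,1],"twist": [0,0,0.9]}]' --grip -1

```text
t: 1.15
ee_pos: [269.6, 484.7, 504.9]
orientation: [0.146, -3.138, 0.001]
ft_force: [0.2, 0.5, -0.5]
width: 87.8
```

Emit:
send_rows --commands '[{"translation": [0.1,-0.1,0],"twist": [0,0,0.1]},{"translation": [0.2,-0.2,0],"twist": [0,0,0.2]},{"translation": [0.3,-0.3,0],"twist": [0,0,0.3]},{"translation": [0.4,-0.4,0],"twist": [0,0,0.4]},{"translation": [0.5,-0.5,0],"twist": [0,0,0.5]},{"translation": [0.6,-0.6,0],"twist": [0,0,0.6]},{"translation": [0.7,-0.7,0],"twist": [0,0,0.7]},{"translation": [0.8,-0.8,0],"twist": [0,0,0.8]},{"translation": [0.9,-0.9,0],"twist": [0,0,0.9]},{"translation": [1,-1,0],"twist": [0,0,1]}]'

```text
t: 2.15
ee_pos: [369.7, 384.7, 504.4]
orientation: [0.918, -3.004, 0.0]
ft_force: [0.3, 0.2, -0.0]
width: 88.0
```

```bash
python3 - <<'E'
from h import *
snap('scene','s1');snap('side','d1');snap('wrist','w1')
o=ctrl.get_obs();print(o['t'],o['ee_pos'],o['orientation'],o['qpos'])
i=np.hstack([cv2.resize(cv2.imread('pics/s1.png')[130:290,150:350],(400,320),interpolation=cv2.INTER_CUBIC),cv2.resize(cv2.imread('pics/d1.png')[150:310,130:330],(400,320),interpolation=cv2.INTER_CUBIC)]);cv2.imwrite('pics/c1.png',i)
E
```

```text
2.3 [369.65279319 384.85516949 504.492749  ] [ 9.11339049e-01 -3.00603548e+00  1.03732794e-04] [ 7.83205642e-01  1.81912301e-01  1.72726283e+00  1.61309424e-04
  1.23284429e+00 -1.37636877e+00]
```

View pics/w1.png

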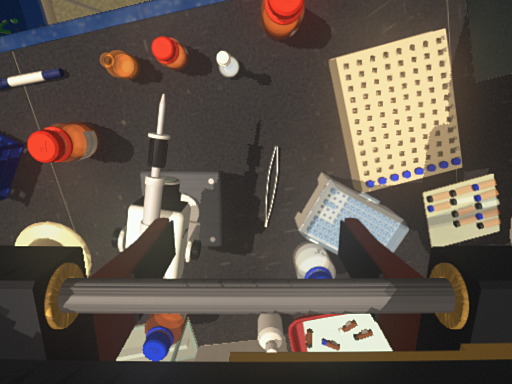

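View pics/c1.png

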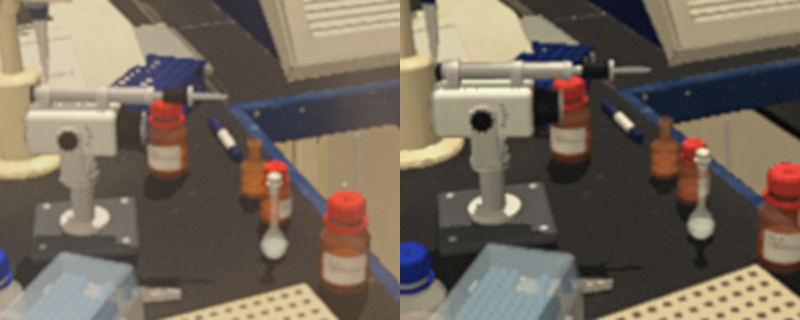

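Wrist view w1 shows these:
- **Row:** the open-necked amber bottle is at (118,65), the small red screw-cap at (165,52), and the stoppered flask at (228,64).
- **Look-alikes:** the larger red-capped bottles at (62,145) and (283,15) are not in the row.
- **Target:** the small red-capped bottle in the middle is the only screw-capped one in the row and the smallest. The c1 crop confirms this, at scene (287,222) and side (275,232).
- **Pointer:** the tip is at about (163,96) and the sleeve at about (156,150).

Next I'll measure.

```bash
cat > m.py <<'E'
from h import *
def reds(d,roi):
    x0,y0,x1,y1=roi;im=d['img'][y0:y1,x0:x1];h=cv2.cvtColor(im,cv2.COLOR_RGB2HSV)
    m=(((h[...,0]<5)|(h[...,0]>174))&(h[...,1]>190)&(h[...,2]>130)).astype(np.uint8)
    n,l,s,c=cv2.connectedComponentsWithStats(m)
    return [(s[i].tolist(),(c[i]+[x0,y0]).round(1).tolist()) for i in range(1,n) if s[i,4]>8]
E
python3 - <<'E'
from m import *
a,b,w=load('s1'),load('d1'),load('w1')
R=[reds(w,(145,25,200,80)),reds(a,(275,205,298,250)),reds(b,(262,215,285,260))]
for r in R:print(r)
ca=lambda r:max(r,key=lambda q:q[0][4])[1]
print('cap centre tri', tri([(w,ca(R[0])),(a,ca(R[1])),(b,ca(R[2]))]),tri([(w,ca(R[0])),(b,ca(R[2]))]))
# cap top plane from wrist
print('w on 66',onz(w,ca(R[0]),66))
# tip: c1 crops -> full px
tw=(163,95);ta=(150+228/2,130+98/2);tb=(130+(650-400)/2,150+70/2)
print('tip',tri([(w,tw),(a,ta),(b,tb)]))
g=(157,150);ga=(150+180/2,130+97/2);gb=(130+(592-400)/2,150+71/2)
print('slv',tri([(w,g),(a,ga),(b,gb)]))
for p in [(120,66),(228,66)]: print(onz(w,p,60))
# base plate corners
i=cv2.resize(cv2.imread('pics/w1.png')[30:270,80:280],(667,800))[:590]
i=cv2.resize(cv2.imread('pics/w1.png')[30:230,80:280],(600,600),interpolation=cv2.INTER_CUBIC);cv2.imwrite('pics/cw1.png',i)
E
```

```text
[([7, 12, 27, 27, 530], [164.5, 49.3])]
[([8, 6, 9, 6, 30], [287.1, 213.3])]
[([10, 5, 10, 8, 28], [275.6, 223.5])]
cap centre tri (array([319.46996895, 217.85270131,  68.89684258]), [np.float64(0.38643238563825494), np.float64(2.6961974534436886), np.float64(2.699093006090273)]) (array([320.03296656, 217.47660719,  66.1688605 ]), [np.float64(0.9337954972567613), np.float64(0.9337954972566987)])
w on 66 [319.15134089 217.11238693  66.        ]
tip (array([351.76895968, 267.28058587, 169.24215653]), [np.float64(1.5467701097042403), np.float64(1.5222926246599424), np.float64(0.10831459498898366)])
slv (array([401.35046571, 288.446206  , 169.78772786]), [np.float64(0.6035934465969747), np.float64(4.182027041400758), np.float64(4.316349242229925)])
[366.37917514 178.9101268   60.        ]
[292.55596182 290.13124263  60.        ]
```

View pics/cw1.png

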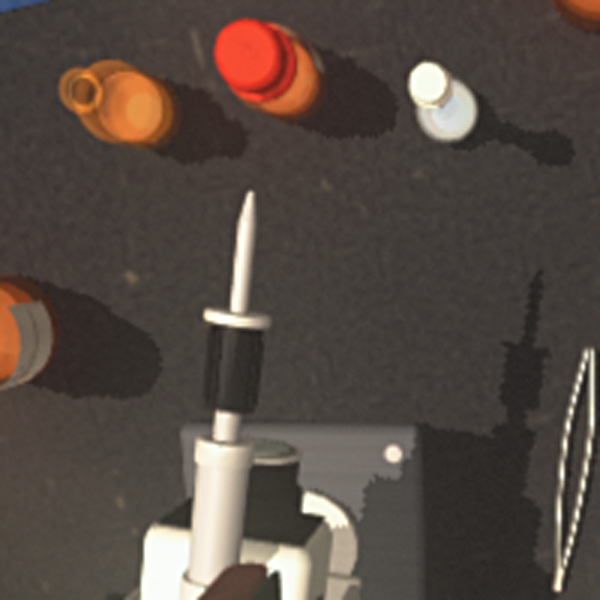

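The crop shows the cap-top centre at w1 px (162.7,48), tip (163.3,94), flange (159,136), sleeve middle (158,151.7), sleeve rear (156.7,166.7) and barrel mouth (154.3,178.3). I'll solve swivel axis, swivel and tilt from these points.

```bash
cat > fit.py <<'E'
from h import *
from scipy.optimize import least_squares
def pt(S,psi,th,ahead,up):  # psi: world angle of view direction
    u=np.array([np.cos(psi),np.sin(psi),0]);z=np.array([0,0,1.])
    f=u*np.cos(th)-z*np.sin(th); n=u*np.sin(th)+z*np.cos(th)
    return np.array([S[0],S[1],140.])+f*ahead+n*up
E
python3 - <<'E'
from fit import *
a,b,w=load('s1'),load('d1'),load('w1')
cap=onz(w,(162.7,48),72);print('cap',cap)
obs=[(w,(163.3,94),165),(w,(159,136),125),(w,(158,151.7),110),(w,(156.7,166.7),96),(w,(154.3,178.3),86),(a,(264,179),165),(b,(255,185),165)]
S0=np.array([496,343.])
def r(p):
    e=[ (proj(d,pt(p[:2],p[2],p[3],x,34))[0]-uv)/1.0 for d,uv,x in obs]
    return np.r_[np.ravel(e),(p[:2]-S0)/8,(np.hypot(*(p[:2]-cap[:2]))-220)/4]
s=least_squares(r,[496,343,3.5,.03]);print(s.x,s.fun.round(1))
p=s.x
print('sleeve',pt(p[:2],p[2],p[3],110,34),'tip',pt(p[:2],p[2],p[3],165,34))
d=cap[:2]-p[:2];print('dist',np.hypot(*d),'target psi',np.arctan2(d[1],d[0]))
E
```

```text
cap [319.00293049 216.46052475  72.        ]
[5.02859913e+02 3.37011401e+02 3.57190700e+00 2.54054495e-02] [-0.  -0.   0.1  0.8 -0.4  0.6 -0.4 -0.2  1.  -1.9 -1.  -0.2 -0.3 -0.1
  0.9 -0.7 -0. ]
sleeve [402.13540746 290.77869757 171.19472933] tip [352.16563143 267.84249349 169.79757992]
dist 219.85427837039774 target psi -2.5612366101667794
```

The fit agrees to about 1 px. The swivel axis is at (503,337), the view direction is 3.572 rad (target 3.722), tilt is about 0.025 (target about 0.41), and the cap is at (319,216.5). Now I'll approach above the sleeve.

Emit:
send_rows --commands '[{"translation": [0.03,-0.1,-0.05],"twist": [0,0,-0.03]},{"translation": [0.07,-0.22,-0.15],"twist": [0,0,-0.07]},{"translation": [0.11,-0.36,-0.25],"twist": [0,0,-0.12]},{"translation": [0.15,-0.5,-0.35],"twist": [0.01,-0.02,-0.17]},{"translation": [0.19,-0.64,-0.45],"twist": [0.01,-0.03,-0.22]},{"translation": [0.23,-0.78,-0.55],"twist": [0.02,-0.04,-0.27]},{"translation": [0.26,-0.88,-0.63],"twist": [0.02,-0.045,-0.3]},{"translation": [0.29,-0.96,-0.7],"twist": [0.02,-0.045,-0.32]},{"translation": [0.29,-0.96,-0.7],"twist": [0.02,-0.045,-0.32]},{"translation": [0.29,-0.96,-0.7],"twist": [0.02,-0.045,-0.32]}]'

```text
t: 3.3
ee_pos: [398.6, 289.2, 434.7]
orientation: [-0.666, 3.045, 0.005]
ft_force: [-0.5, 0.0, -0.3]
width: 87.6
```

```bash
python3 - <<'E'
from fit import *
from scipy.spatial.transform import Rotation as R
w=snap('wrist','w2');o=ctrl.get_obs();M=R.from_rotvec(o['orientation']).as_matrix()
print(o['t'],o['ee_pos'],M.round(3)); 
S=[502.86,337.01];P=[pt(S,3.5719,.0254,x,34) for x in(165,125,110,96,86)]+[np.array([319,216.5,72])]
q=proj(w,P);print(q.round(1));print('grasp pt err',o['ee_pos']+163*M[:,2]-P[2],)
im=w['img'][:,:,::-1].copy()
for u in q: cv2.circle(im,tuple(int(v) for v in u),2,(0,255,0),-1)
cv2.imwrite('pics/w2m.png',cv2.resize(im,(800,600)))
E
```

```text
3.35 [398.63128564 289.46351359 434.96441839] [[-0.908 -0.418  0.024]
 [-0.418  0.908  0.009]
 [-0.025 -0.002 -1.   ]]
[[257.2 121.2]
 [257.1 174.7]
 [257.1 193.7]
 [257.  210.9]
 [257.  223. ]
 [223.9  61. ]]
grasp pt err [3.42924166e-01 9.13063089e-02 1.00820552e+02]
```

View pics/w2m.png

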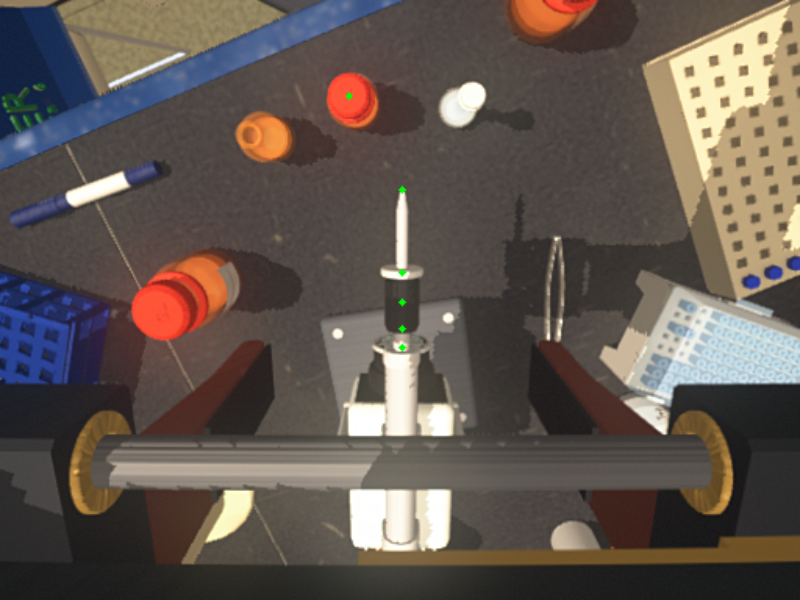

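The projected model dots sit on the tip, flange, sleeve, mouth and cap to about 1–2 px. Descend 100 mm, then close.

Emit:
send_rows --commands '[{"translation": [0,0,-0.1]},{"translation": [0,0,-0.22]},{"translation": [0,0,-0.36]},{"translation": [0,0,-0.5]},{"translation": [0,0,-0.64]},{"translation": [0,0,-0.78]},{"translation": [0,0,-0.88]},{"translation": [0,0,-0.96]},{"translation": [0,0,-1.0]},{"translation": [0,0,-1.0]}]'

```text
validation failed for argument at $.co...
```

Emit:
send_rows --commands '[{"translation": [0,0,0]},{"translation": [0,0,0]},{"translation": [0,0,0]},{"translation": [0,0,0]},{"translation": [0,0,0]},{"translation": [0,0,0]},{"translation": [0,0,0]},{"translation": [0,0,0]},{"translation": [0,0,0]},{"translation": [0,0,0]}]' --grip 1

```text
validation failed for argument at $.co...
```

```bash
python3 - <<'E'
from fit import *
from scipy.spatial.transform import Rotation as R
o=ctrl.get_obs();M=R.from_rotvec(o['orientation']).as_matrix();print(o)
P=pt([502.86,337.01],3.5719,.0254,110,34);print('grasp err',o['ee_pos']+163*M[:,2]-P)
snap('wrist','w3');snap('side','d3')
# arc waypoints from commanded pose, tool fixed to head frame; pointer out 0..2 mm
S=[502.86,337.01];R0=None
def pose(psi,th,out):
    u=np.array([np.cos(psi),np.sin(psi),0]);z=np.array([0,0,1.]);f=u*np.cos(th)-z*np.sin(th);n=u*np.sin(th)+z*np.cos(th)
    return pt(S,psi,th,110+out,34)+163*n, np.c_[f,np.cross(-n,f),-n]
psi1=np.arctan2(216.5-337.01,319-502.86)+2*np.pi
c=lambda k:(pose(3.5719+k*(psi1-3.5719),.0254+k*(.4077-.0254),2*k))
p0,M0=c(0);print('tgt psi',psi1)
for k in np.arange(1,21)/20:
    p,m=c(k);print(k,((p-p0)/100).round(3),(R.from_matrix(m@M0.T).as_rotvec()/.5).round(3))
pm,mm=c(.5)
print('second half rel')
for k in np.arange(.55,1.01,.05):
    p,m=c(k);print(k.round(2),((p-pm)/100).round(3),(R.from_matrix(m@mm.T).as_rotvec()/.5).round(3))
E
```

```text
{'t': 3.35, 'qpos': array([ 0.60554329,  0.18446541,  1.89380007, -0.00735877,  1.03902216,
       -1.39280412]), 'qvel': array([ 0.00667057, -0.00294338, -0.00554513, -0.00029732,  0.00161731,
       -0.00138039]), 'joint_torque': array([-3.29473503e-01, -3.87286985e+01, -2.65474463e+01, -3.77381116e-02,
       -7.44291523e-03, -2.85532064e-03]), 'ee_pos': array([398.63128564, 289.46351359, 434.96441839]), 'orientation': array([-0.66677193,  3.04452718,  0.00526202]), 'ft_force': array([0.50320248, 0.45724313, 0.07218185]), 'moment': array([0.05751687, 0.01837103, 0.0118185 ]), 'width': 87.545632729801}
grasp err [3.42924166e-01 9.13063089e-02 1.00820552e+02]
tgt psi 3.721785675812991
0.05 [-0.031 -0.024 -0.022] [ 0.016 -0.035  0.015]
0.1 [-0.061 -0.048 -0.045] [ 0.032 -0.069  0.03 ]
0.15 [-0.09  -0.073 -0.069] [ 0.049 -0.104  0.045]
0.2 [-0.119 -0.097 -0.094] [ 0.066 -0.138  0.06 ]
0.25 [-0.146 -0.122 -0.119] [ 0.083 -0.172  0.075]
0.3 [-0.174 -0.147 -0.145] [ 0.1   -0.206  0.09 ]
0.35 [-0.2   -0.173 -0.172] [ 0.118 -0.24   0.105]
0.4 [-0.225 -0.198 -0.199] [ 0.136 -0.274  0.12 ]
0
[... 425 characters left out ...]
.474] [ 0.308 -0.573  0.253]
0.9 [-0.436 -0.46  -0.508] [ 0.329 -0.605  0.267]
0.95 [-0.453 -0.486 -0.542] [ 0.349 -0.637  0.282]
1.0 [-0.468 -0.512 -0.577] [ 0.37  -0.67   0.296]
second half rel
0.55 [-0.023 -0.026 -0.029] [ 0.019 -0.033  0.015]
0.6 [-0.046 -0.052 -0.059] [ 0.038 -0.067  0.03 ]
0.65 [-0.067 -0.078 -0.09 ] [ 0.057 -0.1    0.045]
0.7 [-0.088 -0.105 -0.121] [ 0.076 -0.133  0.06 ]
0.75 [-0.108 -0.131 -0.153] [ 0.096 -0.166  0.075]
0.8 [-0.127 -0.157 -0.186] [ 0.116 -0.198  0.09 ]
0.85 [-0.145 -0.184 -0.219] [ 0.136 -0.231  0.105]
0.9 [-0.162 -0.21  -0.252] [ 0.156 -0.263  0.12 ]
0.95 [-0.179 -0.236 -0.286] [ 0.177 -0.295  0.135]
1.0 [-0.194 -0.262 -0.321] [ 0.197 -0.327  0.149]
```

Both move calls were refused because the twist field is required, so nothing moved. I'm resending them.

Emit:
send_rows --commands '[{"translation": [0,0,-0.1],"twist": [0,0,0]},{"translation": [0,0,-0.22],"twist": [0,0,0]},{"translation": [0,0,-0.36],"twist": [0,0,0]},{"translation": [0,0,-0.5],"twist": [0,0,0]},{"translation": [0,0,-0.64],"twist": [0,0,0]},{"translation": [0,0,-0.78],"twist": [0,0,0]},{"translation": [0,0,-0.88],"twist": [0,0,0]},{"translation": [0,0,-0.96],"twist": [0,0,0]},{"translation": [0,0,-1.0],"twist": [0,0,0]},{"translation": [0,0,-1.0],"twist": [0,0,0]}]'

```text
t: 4.45
ee_pos: [398.4, 289.2, 334.2]
orientation: [-0.667, 3.046, 0.004]
ft_force: [0.2, 0.7, 0.7]
width: 88.0
```

Emit:
send_rows --commands '[{"translation": [0,0,0],"twist": [0,0,0]},{"translation": [0,0,0],"twist": [0,0,0]},{"translation": [0,0,0],"twist": [0,0,0]},{"translation": [0,0,0],"twist": [0,0,0]},{"translation": [0,0,0],"twist": [0,0,0]},{"translation": [0,0,0],"twist": [0,0,0]},{"translation": [0,0,0],"twist": [0,0,0]},{"translation": [0,0,0],"twist": [0,0,0]},{"translation": [0,0,0],"twist": [0,0,0]},{"translation": [0,0,0],"twist": [0,0,0]}]' --grip 1

```text
t: 5.45
ee_pos: [398.4, 289.2, 334.7]
orientation: [-0.667, 3.045, 0.005]
ft_force: [0.4, 0.2, -0.0]
width: 14.9
```

```bash
python3 - <<'E'
from fit import *
from scipy.spatial.transform import Rotation as R
w=snap('wrist','w3');d=snap('side','d3')
o=ctrl.get_obs();M=R.from_rotvec(o['orientation']).as_matrix();print(o)
P=pt([502.86,337.01],3.5719,.0254,110,34);print('grasp err',o['ee_pos']+163*M[:,2]-P)
i=cv2.resize(w['img'][:,:,::-1],(800,600));cv2.imwrite('pics/w3v.png',i)
E
```

```text
{'t': 5.55, 'qpos': array([ 0.60541024,  0.32896987,  1.9780694 , -0.00880446,  0.81087216,
       -1.39046842]), 'qvel': array([ 7.74819493e-04,  5.60764749e-04, -1.78182700e-05, -1.75888465e-04,
        6.88026013e-04, -1.15315103e-03]), 'joint_torque': array([-2.51854062e-01, -4.27458751e+01, -2.14075023e+01, -1.92267112e-01,
        1.34706319e-03, -5.92886377e-02]), 'ee_pos': array([398.42187241, 289.23273328, 334.65676855]), 'orientation': array([-0.6666875 ,  3.04511426,  0.00483818]), 'ft_force': array([ 0.0860703 ,  0.68320447, -0.37905183]), 'moment': array([ 0.12313226,  0.05085873, -0.07273666]), 'width': 15.645366187480535}
grasp err [ 0.05480003 -0.20244876  0.51053188]
```

View pics/w3v.png

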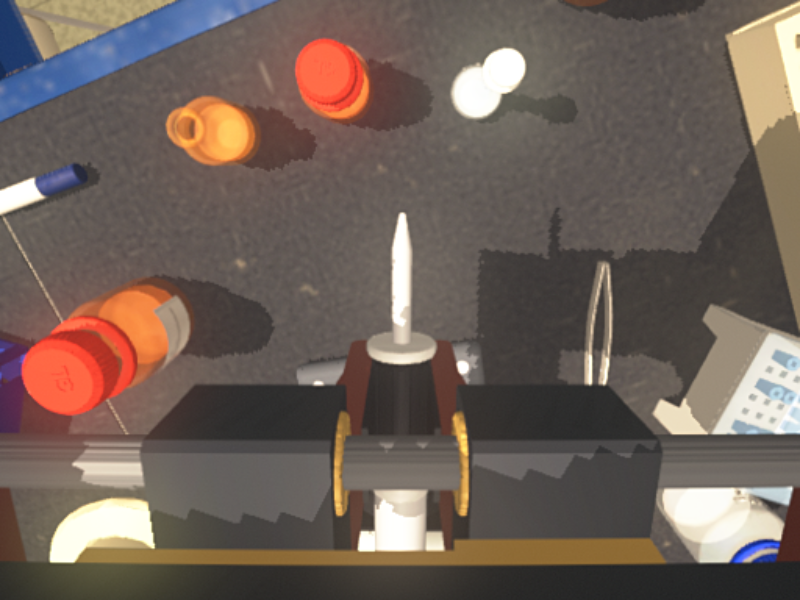

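The sleeve is gripped at width 15.6 mm, with the flange ahead of the pads. The cap disc is at about (209,45) px. Now I'll swing and tilt along the arc in two calls.

Emit:
send_rows --commands '[{"translation": [-0.031,-0.024,-0.022],"twist": [0.016,-0.035,0.015]},{"translation": [-0.061,-0.048,-0.045],"twist": [0.032,-0.069,0.03]},{"translation": [-0.09,-0.073,-0.069],"twist": [0.049,-0.104,0.045]},{"translation": [-0.119,-0.097,-0.094],"twist": [0.066,-0.138,0.06]},{"translation": [-0.146,-0.122,-0.119],"twist": [0.083,-0.172,0.075]},{"translation": [-0.174,-0.147,-0.145],"twist": [0.1,-0.206,0.09]},{"translation": [-0.2,-0.173,-0.172],"twist": [0.118,-0.24,0.105]},{"translation": [-0.225,-0.198,-0.199],"twist": [0.136,-0.274,0.12]},{"translation": [-0.25,-0.224,-0.227],"twist": [0.154,-0.308,0.135]},{"translation": [-0.274,-0.25,-0.256],"twist": [0.172,-0.341,0.149]}]'

```text
t: 6.55
ee_pos: [371.1, 264.4, 309.4]
orientation: [-0.734, 2.834, 0.078]
ft_force: [1.1, 2.9, 2.8]
width: 15.4
```

Emit:
send_rows --commands '[{"translation": [-0.023,-0.026,-0.029],"twist": [0.019,-0.033,0.015]},{"translation": [-0.046,-0.052,-0.059],"twist": [0.038,-0.067,0.03]},{"translation": [-0.067,-0.078,-0.09],"twist": [0.057,-0.1,0.045]},{"translation": [-0.088,-0.105,-0.121],"twist": [0.076,-0.133,0.06]},{"translation": [-0.108,-0.131,-0.153],"twist": [0.096,-0.166,0.075]},{"translation": [-0.127,-0.157,-0.186],"twist": [0.116,-0.198,0.09]},{"translation": [-0.145,-0.184,-0.219],"twist": [0.136,-0.231,0.105]},{"translation": [-0.162,-0.21,-0.252],"twist": [0.156,-0.263,0.12]},{"translation": [-0.179,-0.236,-0.286],"twist": [0.177,-0.295,0.135]},{"translation": [-0.194,-0.262,-0.321],"twist": [0.197,-0.327,0.149]}]'

```text
t: 7.55
ee_pos: [352.2, 238.4, 277.5]
orientation: [-0.786, 2.627, 0.16]
ft_force: [-0.0, 3.4, 2.8]
width: 15.7
```

```bash
cat > st.py <<'E'
from fit import *
from m import reds
from scipy.spatial.transform import Rotation as R
def state(tag):
    w=snap('wrist',tag+'w');d=snap('side',tag+'d');a=snap('scene',tag+'s');o=ctrl.get_obs();M=R.from_rotvec(o['orientation']).as_matrix()
    G=o['ee_pos']+163*M[:,2];print('t',o['t'],'F',o['ft_force'].round(1),'width',o['width'].round(1),'grasp',G.round(1))
    S=np.array([502.86,337.01,140]);v=G-S;psi=np.arctan2(v[1],v[0])+2*np.pi;h=np.hypot(v[0],v[1]);r=np.hypot(h,v[2])
    th=np.arctan2(34,np.sqrt(r*r-34**2))-np.arctan2(v[2],h);out=np.sqrt(r*r-34**2)-110
    F=pt(S,psi,th,225,34);T=pt(S,psi,th,165+out,34)
    print('psi,th,out',psi.round(4),th.round(4),out.round(1),'focus',F.round(1),'tip',T.round(1),'tool x',np.arctan2(M[1,0],M[0,0])%6.283,np.arcsin(-M[2,0]))
    print('pred px tip w,d,a',*[proj(q,T)[0].round(1) for q in(w,d,a)],'capw',proj(w,[319,216.5,72]).round(1), 'cap64 dims')
    return w,d,a,o,T,F
E
python3 - <<'E'
from st import *
w,d,a,o,T,F=state('x4')
# cap disc from w2,w3
for t,uv in[('w2',(352*.64,97*.64)),('w3',(327*.64,71*.64))]: print('cap',onz(load(t),uv,72))
c=proj(w,[319,216.5,72])[0];print(c)
i=np.hstack([cv2.resize(w['img'][0:200,150:350],(400,400),interpolation=cv2.INTER_CUBIC),cv2.resize(d['img'][150:270,190:310],(400,400),interpolation=cv2.INTER_CUBIC)]);cv2.imwrite('pics/x4.png',i[:,:,::-1])
E
```

```text
Traceback (most recent call last):
  File "st.py", line 6, in state
    G=o['ee_pos']+163*M[:,2];print('t',o['t'],'F',o['ft_force'].round(1),'width',o['width'].round(1),'grasp',G.round(1))
                                                                                 ^^^^^^^^^^^^^^^^
AttributeError: 'float' object has no attribute 'round'
```

```bash
sed -i "s/o\['width'\].round(1)/round(o['width'],1)/" st.py; python3 - <<'E'
from st import *
w,d,a,o,T,F=state('x4')
for t,uv in[('w2',(352*.64,97*.64)),('w3',(327*.64,71*.64))]: print('cap',onz(load(t),uv,72))
c=proj(w,[319,216.5,72])[0];print(c)
i=np.hstack([cv2.resize(w['img'][0:200,150:350],(400,400),interpolation=cv2.INTER_CUBIC),cv2.resize(d['img'][150:270,190:310],(400,400),interpolation=cv2.INTER_CUBIC)]);cv2.imwrite('pics/x4.png',i[:,:,::-1])
E
```

```text
t 7.85 F [3.5 1.6 1.3] width 15.0 grasp [406.3 273.3 127.6]
psi,th,out 3.725 0.4032 1.2 focus [319.  215.7  83. ] tip [364.1 245.4 106.1] tool x 3.7224138618676044 0.4075841728906564
pred px tip w,d,a [255.9 137.4] [252.8 209. ] [263.2 200.9] capw [[257.5 -14.7]] cap64 dims
cap [319.3050111  218.15550502  72.        ]
cap [319.05250608 216.4792793   72.        ]
[257.46893413 -14.66782434]
```

View pics/x4.png

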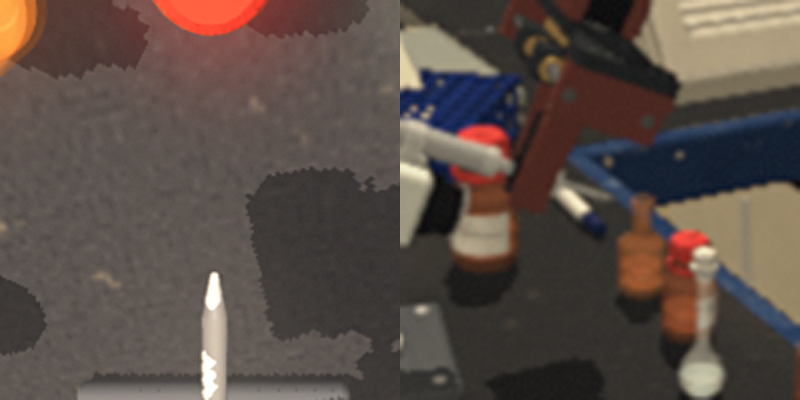

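The tip is seen at (256.5,136.5) px against the predicted (255.9,137.4). The focus point is about 11 mm above the cap and within about 2 mm sideways, with the pointer about 1 mm out. I'll hold briefly, then draw 59 mm along the axis.

Emit:
send_rows --commands '[{"translation": [0,0,0],"twist": [0,0,0]},{"translation": [0,0,0],"twist": [0,0,0]},{"translation": [0,0,0],"twist": [0,0,0]},{"translation": [-0.03,-0.02,-0.015],"twist": [0,0,0]},{"translation": [-0.077,-0.051,-0.039],"twist": [0,0,0]},{"translation": [-0.123,-0.081,-0.063],"twist": [0,0,0]},{"translation": [-0.169,-0.111,-0.086],"twist": [0,0,0]},{"translation": [-0.215,-0.142,-0.11],"twist": [0,0,0]},{"translation": [-0.253,-0.167,-0.129],"twist": [0,0,0]},{"translation": [-0.253,-0.167,-0.129],"twist": [0,0,0]}]'

```text
t: 8.85
ee_pos: [327.5, 222.0, 267.8]
orientation: [-0.788, 2.638, 0.157]
ft_force: [3.9, 4.6, -0.6]
width: 15.5
```

```bash
python3 - <<'E'
from st import *
w,d,a,o,T,F=state('x5')
i=np.hstack([cv2.resize(w['img'][0:200,150:350],(400,400),interpolation=cv2.INTER_CUBIC),cv2.resize(d['img'][150:270,190:310],(400,400),interpolation=cv2.INTER_CUBIC)]);cv2.imwrite('pics/x5.png',i[:,:,::-1])
E
```

```text
t 9.0 F [3.9 4.9 0.4] width 15.0 grasp [381.2 256.8 117.8]
psi,th,out 3.7243 0.3836 33.5 focus [318.  215.2  87.3] tip [338.6 228.7  97.2] tool x 3.7223197800847836 0.4007576865853552
pred px tip w,d,a [255.9 138.5] [266.6 211.3] [276.8 203.5] capw [[257.2  66.6]] cap64 dims
```

View pics/x5.png

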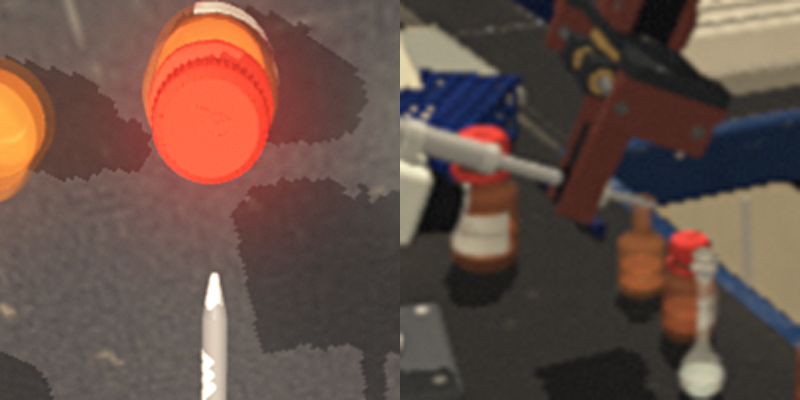

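The pointer is about half out (33 mm by geometry) with no slip, but the arm rides about 3 mm high. I'll finish the draw with that correction.

Emit:
send_rows --commands '[{"translation": [-0.03,-0.02,-0.02],"twist": [0,0,0]},{"translation": [-0.06,-0.04,-0.04],"twist": [0,0,0]},{"translation": [-0.09,-0.06,-0.06],"twist": [0,0,0]},{"translation": [-0.12,-0.08,-0.08],"twist": [0,0,0]},{"translation": [-0.15,-0.1,-0.1],"twist": [0,0,0]},{"translation": [-0.18,-0.12,-0.12],"twist": [0,0,0]},{"translation": [-0.205,-0.135,-0.14],"twist": [0,0,0]},{"translation": [-0.205,-0.135,-0.14],"twist": [0,0,0]},{"translation": [-0.205,-0.135,-0.14],"twist": [0,0,0]},{"translation": [-0.205,-0.135,-0.14],"twist": [0,0,0]}]'

```text
t: 10.0
ee_pos: [313.1, 212.1, 267.1]
orientation: [-0.792, 2.653, 0.152]
ft_force: [5.6, 4.8, -1.4]
width: 15.0
```

```bash
python3 - <<'E'
from st import *
w,d,a,o,T,F=state('x6')
i=np.hstack([cv2.resize(w['img'][60:260,150:350],(400,400),interpolation=cv2.INTER_CUBIC),cv2.resize(d['img'][160:260,200:300],(400,400),interpolation=cv2.INTER_CUBIC)]);cv2.imwrite('pics/x6.png',i[:,:,::-1])
E
```

```text
t 10.15 F [ 6.3  5.3 -2. ] width 15.3 grasp [364.4 245.4 116.1]
psi,th,out 3.7259 0.3473 54.3 focus [316.7 213.9  95.4] tip [321.2 216.9  97.3] tool x 3.722304911395241 0.3846791615553464
pred px tip w,d,a [255.7 137.7] [275.9 210.3] [286.  202.7] capw [[257.7 109.9]] cap64 dims
```

View pics/x6.png

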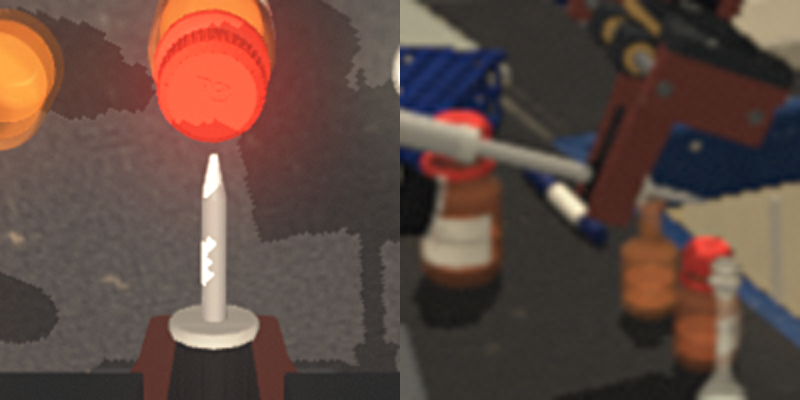

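The arm isn't following in z or tilt, with little force on it, so I suspect a joint limit. Checking the joints.

```bash
python3 - <<'E'
from h import *
o=ctrl.get_obs();print(o['qpos'].round(3),o['joint_torque'].round(2),o['orientation'],o['ee_pos'])
E
```

```text
[ 0.562  0.305  2.344  0.048  0.107 -1.636] [-5.800e-01 -3.207e+01 -7.920e+00 -2.000e-02  9.000e-02  3.000e-02] [-0.79238652  2.65270729  0.15199337] [313.07077557 212.10044839 267.13994729]
```

q5 is at its 0.11 lower limit. I'll ease the gripper's own tilt back from 0.41 to about 0.22 rad, letting the pads pivot on the round sleeve, while steering the sleeve to its final place.

Emit:
send_rows --commands '[{"translation": [0.026,0.016,0.013],"twist": [-0.02,0.03,0]},{"translation": [0.051,0.033,0.026],"twist": [-0.04,0.063,0]},{"translation": [0.077,0.049,0.04],"twist": [-0.062,0.094,0]},{"translation": [0.103,0.065,0.053],"twist": [-0.083,0.126,0]},{"translation": [0.129,0.082,0.066],"twist": [-0.103,0.157,0]},{"translation": [0.154,0.098,0.079],"twist": [-0.124,0.188,0]},{"translation": [0.18,0.114,0.092],"twist": [-0.145,0.22,0]},{"translation": [0.206,0.13,0.106],"twist": [-0.166,0.251,0]},{"translation": [0.231,0.147,0.119],"twist": [-0.186,0.283,0]},{"translation": [0.257,0.163,0.132],"twist": [-0.207,0.314,0]}]'

```text
t: 11.15
ee_pos: [339.0, 228.6, 280.5]
orientation: [-0.845, 2.828, 0.081]
ft_force: [4.6, 5.4, -1.3]
width: 15.4
```

```bash
python3 - <<'E'
from st import *
w,d,a,o,T,F=state('x7');print(o['qpos'].round(3),o['ee_pos'])
i=np.hstack([cv2.resize(w['img'][60:260,150:350],(400,400),interpolation=cv2.INTER_CUBIC),cv2.resize(d['img'][160:260,200:300],(400,400),interpolation=cv2.INTER_CUBIC)]);cv2.imwrite('pics/x7.png',i[:,:,::-1])
E
```

```text
t 11.3 F [4.7 5.2 1.7] width 15.5 grasp [366.3 246.1 120.8]
psi,th,out 3.7288 0.3237 51.6 focus [316.3 212.8 100.7] tip [322.9 217.3 103.4] tool x 3.7221701638782863 0.19865249737243387
pred px tip w,d,a [255.5 138.1] [275.1 207.7] [285.3 200.2] capw [[258.6 114.6]] cap64 dims
[ 0.564  0.31   2.227  0.003  0.406 -1.591] [339.26883145 228.7652739  280.64126278]
```

View pics/x7.png

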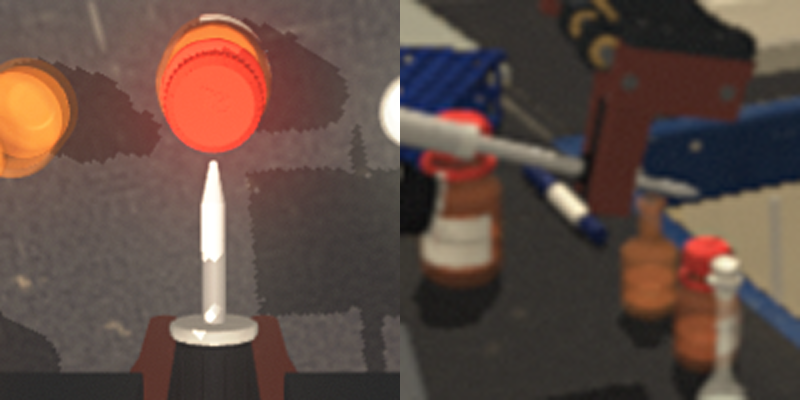

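The pads pivoted cleanly: q5 is 0.406, and the tip seen at side (274,207.5) matches the prediction of (275,207.7). Next I lower the sleeve to its final point. I've used all 12 views, so from here I rely on numbers.

Emit:
send_rows --commands '[{"translation": [-0.01,-0.005,-0.02],"twist": [0,0,0]},{"translation": [-0.015,-0.007,-0.045],"twist": [0,0,0]},{"translation": [-0.02,-0.01,-0.07],"twist": [0,0,0]},{"translation": [-0.028,-0.014,-0.095],"twist": [0,0,0]},{"translation": [-0.035,-0.018,-0.12],"twist": [0,0,0]},{"translation": [-0.042,-0.021,-0.14],"twist": [0,0,0]},{"translation": [-0.05,-0.025,-0.16],"twist": [0,0,0]},{"translation": [-0.05,-0.025,-0.165],"twist": [0,0,0]},{"translation": [-0.05,-0.025,-0.165],"twist": [0,0,0]},{"translation": [-0.05,-0.025,-0.165],"twist": [0,0,0]}]'

```text
t: 12.3
ee_pos: [334.2, 226.0, 264.2]
orientation: [-0.844, 2.826, 0.081]
ft_force: [6.0, 2.1, 2.4]
width: 15.4
```

```bash
python3 - <<'E'
from st import *
w,d,a,o,T,F=state('x8');print(o['qpos'].round(3),o['ee_pos'])
# bright needle tip in wrist: topmost bright pixel in column band; red cap blobs
im=w['img'];g=cv2.cvtColor(im,cv2.COLOR_RGB2HSV);b=((g[...,1]<70)&(g[...,2]>150))[100:200,245:270]
ys,xs=np.where(b);print('top bright',[(xs[ys==y].mean().round(1)+245,y+100,(ys==y).sum()) for y in sorted(set(ys))[:6]])
print('cap w',reds(w,(200,40,310,180)));print('cap d',reds(d,(262,215,285,260)),reds(load('d1'),(262,215,285,260)))
E
```

```text
t 12.45 F [5.7 2.2 2.8] width 15.0 grasp [361.3 243.3 104.4]
psi,th,out 3.7263 0.404 60.0 focus [319.2 215.4  82.8] tip [319.2 215.4  82.8] tool x 3.7221847345757357 0.1988749169082636
pred px tip w,d,a [255.8 137.6] [276.8 216.2] [287.1 208.4] capw [[257.9 132.2]] cap64 dims
[ 0.565  0.343  2.246  0.003  0.354 -1.589] [334.21060259 225.97441057 264.20473003]
top bright [(np.float64(256.0), np.int64(143), np.int64(3)), (np.float64(256.0), np.int64(144), np.int64(3)), (np.float64(256.0), np.int64(145), np.int64(3)), (np.float64(255.5), np.int64(146), np.int64(4)), (np.float64(256.0), np.int64(147), np.int64(5)), (np.float64(256.0), np.int64(148), np.int64(5))]
cap w [([29, 53, 55, 61, 739], [265.2, 114.4])]
cap d [([10, 7, 10, 6, 24], [275.2, 224.1])] [([10, 5, 10, 8, 28], [275.6, 223.5])]
```

```bash
python3 - <<'E'
from st import *
S=[502.86,337.01]
w=load('x8w')
for t in('x4w','x7w','x8w'):
    print(t,[(y,load(t)['img'][y,254:259].mean(0).round().astype(int).tolist()) for y in range(130,148)])
im=load('x8w')['img']; print('flange col',[(y,im[y,256].tolist()) for y in range(205,240,2)])
for out in(54,57,60): print(out,[proj(w,pt(S,3.7263,.404,x+out,34))[0].round(1).tolist() for x in(165,125,124)])
d=load('x8d');print('side'); 
print([(x,[int(d['img'][y,x].sum()) for y in range(212,221)]) for x in range(264,282)])
E
```

```text
x4w [(130, [97, 89, 83]), (131, [97, 90, 84]), (132, [98, 91, 85]), (133, [99, 90, 86]), (134, [95, 87, 83]), (135, [99, 90, 84]), (136, [171, 156, 141]), (137, [219, 213, 204]), (138, [228, 222, 212]), (139, [235, 230, 222]), (140, [241, 237, 230]), (141, [242, 238, 230]), (142, [249, 244, 235]), (143, [253, 249, 240]), (144, [255, 252, 243]), (145, [255, 254, 247]), (146, [255, 254, 248]), (147, [255, 254, 249])]
x7w [(130, [255, 105, 73]), (131, [255, 107, 74]), (132, [255, 105, 73]), (133, [255, 93, 66]), (134, [255, 86, 61]), (135, [255, 87, 67]), (136, [186, 94, 85]), (137, [137, 96, 89]), (138, [136, 92, 86]), (139, [136, 90, 84]), (140, [184, 145, 131]), (141, [233, 217, 205]), (142, [243, 231, 222]), (143, [244, 233, 222]), (144, [249, 239, 228]), (145, [253, 247, 236]), (146, [255, 252, 243]), (147, [255, 254, 248])]
x8w [(130, [255, 105, 72]), (131, [255, 103, 71]), (132, [255, 102, 72]), (133, [255, 104, 72]), (134, [255, 106, 73]), (135, [255, 107, 73]), (136, [255, 106, 73]), (137, [255, 106, 74]), (138, [255, 107, 74]), (139, [255, 107, 74]), (140, [255, 105, 72]), (14
[... 1029 characters left out ...]
269, [347, 419, 389, 316, 242, 199, 191, 197, 207]), (270, [373, 410, 395, 343, 257, 198, 187, 193, 211]), (271, [392, 409, 413, 359, 254, 206, 193, 212, 284]), (272, [397, 406, 408, 363, 274, 273, 251, 265, 356]), (273, [398, 403, 396, 353, 301, 339, 336, 326, 387]), (274, [397, 399, 390, 336, 289, 358, 392, 384, 389]), (275, [399, 402, 390, 349, 300, 356, 404, 410, 386]), (276, [397, 396, 394, 380, 349, 373, 405, 413, 373]), (277, [398, 394, 397, 396, 388, 394, 402, 404, 359]), (278, [395, 392, 393, 393, 393, 398, 394, 373, 350]), (279, [394, 393, 392, 394, 393, 393, 385, 355, 360]), (280, [398, 397, 397, 392, 398, 394, 391, 379, 396]), (281, [399, 397, 400, 398, 397, 394, 393, 396, 411])]
```

The wrist tip edge is at y=142 against the predicted 137.6 (earlier bias −1.3). So the sleeve crept about 2.5 mm back in the pads during the pivot, and the pointer is really about 57.5 mm out. I'll pull 2.5 mm more along the axis and re-measure tip and cap.

Emit:
send_rows --commands '[{"translation": [-0.005,-0.003,-0.003],"twist": [0,0,0]},{"translation": [-0.01,-0.006,-0.005],"twist": [0,0,0]},{"translation": [-0.015,-0.01,-0.008],"twist": [0,0,0]},{"translation": [-0.02,-0.013,-0.01],"twist": [0,0,0]},{"translation": [-0.02,-0.013,-0.01],"twist": [0,0,0]},{"translation": [-0.02,-0.013,-0.01],"twist": [0,0,0]},{"translation": [-0.02,-0.013,-0.01],"twist": [0,0,0]},{"translation": [-0.02,-0.013,-0.01],"twist": [0,0,0]},{"translation": [-0.02,-0.013,-0.01],"twist": [0,0,0]},{"translation": [-0.02,-0.013,-0.01],"twist": [0,0,0]}]'

```text
t: 13.45
ee_pos: [332.4, 224.8, 263.3]
orientation: [-0.844, 2.826, 0.081]
ft_force: [5.7, 2.3, 2.4]
width: 15.3
```

```bash
python3 - <<'E'
from st import *
w,d,a,o,T,F=state('x9');print(o['qpos'].round(3))
im=w['img'].astype(int);print([(y,im[y,254:259].mean(0).round().astype(int).tolist()) for y in range(138,148)])
r=reds(w,(200,30,310,180));print(r)
s=max(r,key=lambda q:q[0][4])[0];x0,y0,W,H=s[0]+200,s[1]+30,s[2],s[3]
c=(x0+W/2,y0+H-W/2);print('disc',c,onz(w,c,72),'width mm',W/326*np.linalg.norm(onz(w,c,72)-w['cam_to_world'][:3,3]))
S=[502.86,337.01]
for out in(57,60,63): print(out,[proj(w,pt(S,3.7263,.404,x+out,34))[0].round(1).tolist() for x in(165,125)])
E
```

```text
t 13.6 F [6.4 3.3 2.7] width 15.5 grasp [359.6 242.2 103.5]
psi,th,out 3.7262 0.404 62.3 focus [319.2 215.5  82.8] tip [317.4 214.3  81.9] tool x 3.7220672545312588 0.19942527426623488
pred px tip w,d,a [255.8 137.6] [277.7 216.5] [288.  208.7] capw [[257.9 136.8]] cap64 dims
[ 0.565  0.343  2.251  0.003  0.348 -1.589]
[(138, [255, 108, 74]), (139, [255, 106, 73]), (140, [255, 106, 72]), (141, [255, 104, 72]), (142, [255, 139, 111]), (143, [255, 204, 182]), (144, [254, 221, 210]), (145, [253, 229, 216]), (146, [252, 233, 220]), (147, [251, 241, 230])]
[([38, 69, 12, 6, 13], [243.5, 100.7]), ([29, 68, 55, 60, 789], [264.8, 120.6])]
disc (256.5, 130.5) [316.66885088 214.14906354  72.        ] width mm 27.72364430841587
57 [[255.8, 149.0], [256.0, 233.4]]
60 [[255.8, 142.6], [256.0, 227.1]]
63 [[255.8, 136.2], [256.0, 220.9]]
```

The tip edge stays at y=142 after the pull, so it isn't slipping any more. Out is about 60 mm, with the tip at about (319,215,83) against the cap at about (317–319,214–216.5,72). Handing in.

```bash
python3 -c "
from workcell import ctrl
ctrl.close_job();o=ctrl.get_obs();print(o['t'],o['width'],o['ee_pos'])"
```

```text
the job is handed in; nothing more can be done
the job is handed in; nothing more can be done
```

I aimed the camera head at the small red-capped bottle in the middle of the row, drew the pointer to about 60 mm, and handed in while still holding it. No verdict was reported.

**Aiming:** I gripped the sleeve and swung and tilted the head with the pointer about 1 mm out. The focus point then stood about 11 mm above the cap and 1–3 mm off its middle.

**Drawing out:** Wrist joint 5 reached its lower limit partway through, reading 0.107 against 0.11, so the head tipped up. I leaned the gripper back, letting the pads pivot on the sleeve, and lowered it to the aim again. I don't know whether that brief reading counts as passing a joint's range.

**Last checks:**
- **Pointer out:** Arm geometry alone said 62.3 mm, but the tip's place in the wrist picture said about 60. They disagree because the sleeve crept about 2.5 mm back in the pads during the pivot; I pulled that much further. The picture showed no more creep after that.
- **Tip:** It was at about (319, 215, 83) mm, about 11 mm above the cap. The cap middle measured between (317, 214) and (319, 216.5) in different pictures, so the sideways error is about 1–3 mm.
- **Holding:** The fingers were still closed on the sleeve at 15.5 mm opening, with about 7–8 N of pull on the wrist.
- **Vessels:** The target's cap stayed within 1 px of its starting place in the side picture. I did not measure the other two vessels after the start, but nothing came near them in the pictures I viewed.

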